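Fit a keyed filter cartridge in a suction pump

TASK

Fit the new filter cartridge, which lies on the worktop, into the suction pump. Stand it upright on the worktop and let go of it, take it again by the blue grip on its top, lower it into the pump's open well and turn it under light pressure, without forcing it, until its lugs drop into the keyways and it sits fully home; then shut the pump's cover over it. Do not knock over any of the glass vials.

Things in the scene. Friction and masses are not known exactly. Their poses are not given: they have to be found in the camera images.
- filter: White filter cartridge, 0.11 kg: cylinder 46 mm across, 54 mm tall, its lowest 9 mm tapering to a flat foot 35 mm across. Origin: centre of the foot; z runs along the axis to the grip, x to the index lug. At the start it lies on its side, index lug up, on its two narrow lugs, origin 23 mm above the worktop; upright on the worktop the origin is at height 0. It takes a firm grip of 40 to 60 N
- grip (a point): Point in the cartridge's blue grip bar, 68 mm above the foot's centre. The bar stands on the cartridge's top (z = 54 to 76 mm), 10 mm thick along x and 40 mm long along y. Its flat sides face up and down while the cartridge lies
- index_lug (a point): Outer part of the top of the index lug, 25.5 mm out along the cartridge's +x, with a blue mark. Three lugs stand out at z = 46 to 54 mm to 28.5 mm from the axis: this one, 12 mm wide, and two 8 mm wide, 135 degrees to either side of it
- pump: Suction pump, fixed. Origin on the worktop, -x is the front, z up. White housing x = -95..95, y = -12..108 mm, 108 mm tall; grey step at y = -122..-12 mm, 78 mm tall, with gauge and knob up to 92 mm. Well: axis at x = 0, y = 48 mm; bore 50 mm across, 58 mm deep; round its mouth a grey collar 90 mm across with a flat top at z = 112 mm
- index_keyway (a point): Index keyway in the well's collar, 27.5 mm from the axis along the pump's -x, at the collar's top; blue mark behind it. It is 15 mm wide; two more, 11 mm wide, lie 135 degrees to either side. All reach 31 mm from the axis and 9 mm down, where the lugs come to rest; below, the bore is plain. Until the lugs match they stand on the collar, 9 mm above home
- seat (a point): Point on the well's axis where the cartridge's origin is when it is fully home: 57 mm above the worktop. Home, the cartridge's x axis points along the pump's -x, its top lies 1 mm below the collar's top and only the grip bar stands out
- pump_lid (a joint): Hinge of the pump's cover, rad: 0 shut, growing as it opens (to 2.06). Hinge line along the pump's x at y = -6, z = 111 mm in its frame. The cover is a blue-grey hollow dome 100 by 100 by 31 mm; shut, it lies 4 to 104 mm from the hinge towards the pump's +y; open, it leans back over the step and stays where left (friction about 0.1 N m). It shuts only over a cartridge that is home
- lid_edge (a point): Middle of the free edge of the cover's flat outer face: 104 mm along the cover from the hinge line and 31 mm out from its rim plane. Pushing here towards the pump's +y and then down shuts the cover
- vial_green: Glass vial with a green cap, 24 mm across, 48 mm tall, standing; origin at the centre of its foot, z up
- vial_red: Glass vial with a red cap, 22 mm across, 52 mm tall, standing; origin at the centre of its foot, z up
- vial_blue: Glass vial with a blue cap, 24 mm across, 48 mm tall, standing; origin at the centre of its foot, z up
- basket_corner (a point): Front left corner of the rim of a red basket, 96 mm tall, fixed on the worktop; the basket reaches from here about 0.38 m to the right (-y) and 0.29 m back (+x): keep the gripper and wrist clear of it. A low dish, 36 mm tall, stands in front of its middle

How it is judged (in metres and radians):
On the way, in this order (a step that is already met when the one before it is completed fails the run):
1. the cartridge stands upright on the worktop, let go of (angle between filter's own z axis and vertical below 0.1 rad and height (world z) of filter below 0.008 m and contact force between the fingers and filter below 0.05 N and linear speed of filter below 0.03 m/s), for 0.2 s.
2. the cartridge has dropped fully home in the well, its lugs in the keyways (z of filter in the frame of seat below 0.003 m and horizontal distance between filter and seat below 0.004 m and angle between the x axis of filter and the x axis of pump, either way round below 0.1 rad), for 0.2 s.
3. the cover is shut (value of joint pump_lid below 0.06 rad), for 0.2 s.
At the end, for the whole second after the job is handed in: The cartridge sits in the well with its lugs in the keyways, within 3 mm of fully home and 4 mm of the axis, turned within 0.1 rad, at rest, and the cover is shut (hinge below 0.06 rad) (all of step 2 and angle between filter's own z axis and vertical below 0.1 rad and value of joint pump_lid below 0.06 rad and linear speed of filter below 0.01 m/s); the robot touches nothing.
It fails at once if the cartridge is forced against the pump (over 50 N) (contact force between filter and pump above 50 N).
It fails at once if a glass vial is knocked over (angle between any of vial_green, vial_red, vial_blue's own z axis and vertical above 0.6 rad).
It also fails if it takes over 72 s, if anything falls off the work surface, if the arm or the gripper's body presses on something with over 40 N, if the wrist force passes 120 N, or if a joint passes its speed limit or range.

ROBOT

A 6-joint arm with a two-finger parallel gripper is mounted at the origin on a cart in front of the work surface, level with it; the furniture and walls round the work are solid. World frame = base frame: x ahead of the robot, y to its left, z up, the work surface at z = 0. Lengths are in mm, angles in rad, forces in N, time in s.
With the tool pointing down it reaches from about 325 to 900 mm from the base axis. Payload 6.1 kg.
Tool frame: the origin (TCP) lies between the finger pads; the fingertips stand 8 mm ahead of it and the grasp point (between the pads) lies 11 mm behind it; z points along the fingers, x is the direction in which the jaws open and shut, and the axes are right-handed (so a half turn about z gives the same grasp; the last joint's range is limited). The gripper opens to 87 mm and grips with 3 to 60 N. Pads are 19 mm wide; open, the fingers measure 117 mm over their backs; the gripper's body (75 mm by 190 mm) begins 51 mm behind the grasp point.
Start: joints at [1.128, 0.22, 1.526, -0, 1.395, -0.126], TCP at [194.703, 593.891, 230.538] pointing down, gripper open.
Joint ranges: [-2.98, 2.98], [-0.91, 2.08], [0.09, 2.57], [-1.24, 4.39], [0.2, 2.65], [-2.68, 2.68]. Speed limits (rad/s): [2.57, 2.57, 3.01, 3.14, 3.14, 3.14].

INTERFACE

Orientations are given as a rotation vector (axis times angle).
In Python, from cell import arm gives the robot as it stands.
- The arm moves only by the tool arm_command, never from a script. Its argument "targets" is a list of rows, each a list of 3 entries, a list of its own where there are three numbers: the shift along the world's x, y, z in cm, then the turn, a rotation vector about the world's x, y, z in rad, then the closure in counts, from 0 (fully open) to 255 (shut). A call has exactly 8 rows; each row shifts and turns the commanded pose from where the row before left it; what a row does not reach is not made up. A row lasts 1/10 s, in which the tool goes at most 50 mm and 8.59 degrees, less where a joint would pass 70% of its speed; a pose out of reach is approached as far as the arm can. A call is refused whole if a number of a shift passes 5 or a number of a turn 0.15, either way. A call with a gripper value outside its range is refused whole. The fingers move at their own pace and stop on an object; "newtons" is the grip in N (left out, the last holds). Time passes only in rows, so rows that do not move let the fingers close, or fill a call up. It gives the time, the measured TCP pose, the force and the opening at its end, in the units of the state.
- arm.state(): the state, without advancing time (a new reading comes with each control period).
- arm.get_image(name): name is "side" or "top" or "wrist"; returns a dict with "frame" (420x560x3 uint8, red, green, blue), "fx", "fy", "cx", "cy" (pixels), "k1" (the pictures are not rectified: a ray, as slopes to the right and down, at radius r is drawn at 1 + k1 r^2 times it, then the intrinsics apply), "R" (3x3) and "t" (3): a world point X has camera coordinates R X + t. Camera axes: x right, y down, z forward; pixel columns grow to the right and rows downward; lengths in mm; the calibration is good to about 2 mm. A picture is of the moment at which its call begins. There is no depth.
- arm.job_done(): hands the job in, once; it reports no verdict.
The state is a dict: "t": time; "q": joint angles; "qvel": joint speeds; "tau": joint torques, N m; "tool_pos": TCP position; "tcp_rot": TCP orientation; "contact_force": force on the tool from outside, world axes, zero at the start; "torque": the same for the moment, N m; "grip_width": finger opening in mm.
Only numpy, scipy, OpenCV 4.12 (cv2) and the standard library are available. Lean on these libraries where they do the work, as an engineer would, in place of code of your own. Each camera call takes 0.05 s, during which the arm holds its last target. There are 200 camera calls.

## Working session

There is one attempt and no reset: what is moved stays moved. The work goes in short steps, Python scripts to look and compute and a tool call to move; the robot and the scene stay as the last step left them, time stands still between calls to the robot, and variables do not carry over. Pictures are saved under pics/ and viewed, about 8 in all and at most 12, crops included, and the job is handed in when it is done.

Besides the shell and the picture viewer there is one more tool, called after ">>>" by a JSON object that holds its "fn" and its "kwargs". arm_command: Moves the arm, as the interface text tells. Its arguments: {"type":"object","properties":{"targets":{"type":"array","items":{"type":"array"}},"newtons":{"type":"number"}},"required":["targets"]}

```bash
ls; mkdir -p pics
cat > h.py <<'E'
import numpy as np, cv2
from cell import arm
def shot(n,f):
    im=arm.get_image(n); cv2.imwrite('pics/'+f,cv2.cvtColor(im['frame'],cv2.COLOR_RGB2BGR)); return im
def ray(im,u,v):
    xd=np.array([(u-im['cx'])/im['fx'],(v-im['cy'])/im['fy']]); x=xd.copy()
    for _ in range(30): x=xd/(1+im['k1']*(x@x))
    R=np.array(im['R']);t=np.array(im['t']); return -R.T@t, R.T@np.array([x[0],x[1],1.])
def onz(im,u,v,z):
    c,d=ray(im,u,v); return c+d*(z-c[2])/d[2]
def tri(im1,p1,im2,p2):
    c,d=ray(im1,*p1); e,f=ray(im2,*p2); s=np.linalg.lstsq(np.c_[d,-f],e-c,rcond=None)[0]
    a,b=c+d*s[0],e+f*s[1]; return (a+b)/2,np.linalg.norm(a-b)
def proj(im,X):
    x=np.array(im['R'])@np.array(X,float)+np.array(im['t']); s=x[:2]/x[2]; s=s*(1+im['k1']*(s@s)); return s[0]*im['fx']+im['cx'],s[1]*im['fy']+im['cy']
E
python3 - <<'E'
from h import *
import pickle
d={n:shot(n,n+'0.png') for n in('side','top')}
pickle.dump(d,open('d0.pkl','wb'))
for n in d:
    print(n,ray(d[n],280,210))
print(arm.state())
E
```

```text
pics
side (array([ 200.1583712 , -828.77204628,  833.12295151]), array([ 0.28911789,  0.72866059, -0.62087503]))
top (array([ 223.93810378,   27.14512476, 1593.51657802]), array([ 0.21614955, -0.0153404 , -0.97627338]))
{'t': 0.1, 'q': array([ 1.12791688e+00,  2.21186702e-01,  1.52750786e+00,  1.89805717e-05,
        1.39470471e+00, -1.26083483e-01]), 'qvel': array([-0.00079206, -0.00260843, -0.00203841, -0.00066958, -0.00165155,
        0.00057785]), 'tau': array([ 7.82683619e-04, -4.95954144e+01, -3.88516903e+01,  7.01261242e-02,
        5.16129972e-02, -6.39891323e-05]), 'tool_pos': array([194.45072093, 593.39837546, 229.51630339]), 'tcp_rot': array([ 2.54334705e+00,  1.84272525e+00, -2.50259665e-03]), 'contact_force': array([-0.13382908, -0.53631328, -1.48786954]), 'torque': array([-0.01213103, -0.02137012,  0.0122117 ]), 'grip_width': 87.35694524332234}
```

View pics/top0.png

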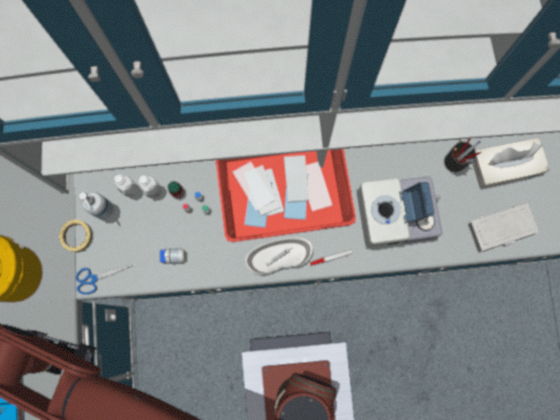

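View pics/side0.png

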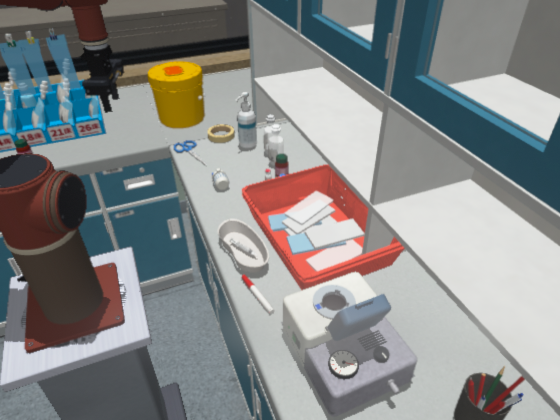

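The top view has the filter at (172,256), the three vials near (185..206, 196..209) and the pump at about (400,210) with its open well at (385,210). I'll enlarge both regions in both views.

Run:
```python
from h import *
import pickle
d=pickle.load(open('d0.pkl','rb'))
t=d['top']['frame'];s=d['side']['frame']
def c(f,u,v,w,h,k): return cv2.resize(f[v:v+h,u:u+w],None,fx=k,fy=k,interpolation=cv2.INTER_CUBIC)
a=np.vstack([np.hstack([c(t,150,185,66,50*1+35,6)[:300*2],]),])
a=cv2.resize(t[185:275,150:220],(400,300*1+214//1-0),interpolation=cv2.INTER_CUBIC)
A=c(t,150,185,75,90,5);B=c(t,355,170,90,85,4);S=c(s,270,265,150,145,2.5)
C=np.zeros((600,800,3),np.uint8)
A=c(t,150,185,70,86,4);C[:344,:280]=A       # x4 off(150,185)
B=c(t,352,170,96,80,5);C[:400,300:780]=B    # x5
S=c(s,200,150,100,60,4);C[360:600,:400][:, :400]=0;
C[400:600,:300]=c(s,205,150,100,66,3)[:200,:300]
cv2.imwrite('pics/c1.png',C[...,::-1])
for n,u,v in [('filt',172,256),('red',185,208),('blue',198,196),('green',206,209)]:
    print(n,onz(d['top'],u,v,23 if n=='filt' else 50).round(1))
print('well',onz(d['top'],385,210,112).round(1),'px/mm',np.linalg.norm(onz(d['top'],385,210,112)-onz(d['top'],386,210,112)))
print('basket c',onz(d['top'],227,240,96).round(1))
```

```text
Traceback (most recent call last):
ValueError: could not broadcast input array from shape (198,300,3) into shape (200,300,3)
```

Run:
```python
from h import *
import pickle
d=pickle.load(open('d0.pkl','rb'))
t=d['top']['frame'];s=d['side']['frame']
def c(f,u,v,w,h,k): return cv2.resize(f[v:v+h,u:u+w],None,fx=k,fy=k,interpolation=cv2.INTER_CUBIC)
C=np.zeros((600,800,3),np.uint8)
C[:344,:280]=c(t,150,185,70,86,4)
C[:400,300:780]=c(t,352,170,96,80,5)
C[400:598,:300]=c(s,205,150,100,66,3)
cv2.imwrite('pics/c1.png',C[...,::-1])
for n,u,v in [('filt',172,256),('red',185,208),('blue',198,196),('green',206,209)]:
    print(n,onz(d['top'],u,v,23 if n=='filt' else 50).round(1))
print('well',onz(d['top'],385,210,112).round(1),'mm/px',np.linalg.norm(onz(d['top'],385,210,112)-onz(d['top'],386,210,112)))
print('basket c',onz(d['top'],227,240,96).round(1))
```

```text
filt [457.  348.4  23. ]
red [598.8 295.2  50. ]
blue [633.3 252.7  50. ]
green [589.7 230.2  50. ]
well [ 523.6 -306.4  112. ] mm/px 2.998290491654095
basket c [479.4 167.8  96. ]
```

View pics/c1.png

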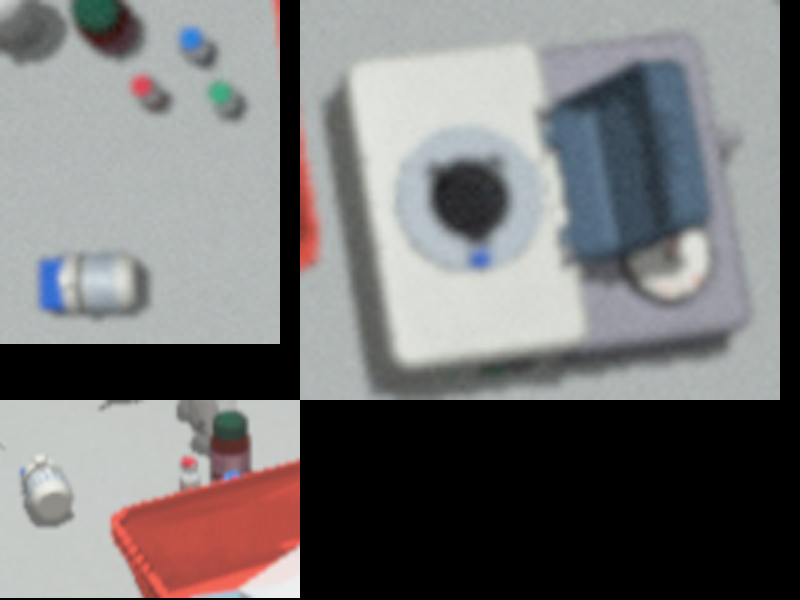

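The filter lies with its blue grip towards +y (crop 50,285) and its foot towards −y. The pump's blue keyway mark is at crop (480,258), below the well, which is world −x. The vials are well clear. I'll move above the filter while I measure its axis.

>>> {"fn": "arm_command", "kwargs": {"targets": [[[3.3,-3.1,0],[0,0,-0.15],0],[[3.3,-3.1,0],[0,0,-0.15],0],[[3.3,-3.1,0],[0,0,-0.15],0],[[3.3,-3.1,0],[0,0,-0.15],0],[[3.3,-3.1,0],[0,0,-0.15],0],[[3.3,-3.1,0],[0,0,-0.15],0],[[3.2,-3.0,0],[0,0,-0.15],0],[[3.2,-3.0,0],[0,0,-0.15],0]], "newtons": 50}}

```text
t: 0.9
tool_pos: [457.6, 346.3, 230.2]
tcp_rot: [3.141, 0.075, -0.001]
contact_force: [1.0, 0.3, -0.0]
grip_width: 86.9
```

```bash
cat >> h.py <<'E'
def comps(im,lo,hi,amin=4):
    hsv=cv2.cvtColor(im['frame'],cv2.COLOR_RGB2HSV); m=cv2.inRange(hsv,lo,hi)
    n,l,s,c=cv2.connectedComponentsWithStats(m); return [(tuple(c[i].round(1)),s[i].tolist()) for i in range(1,n) if s[i][4]>=amin]
E
python3 - <<'E'
from h import *
s=arm.state(); print(s['t'],s['tool_pos'].round(1),s['tcp_rot'].round(3),s['q'].round(4).tolist())
im=shot('wrist','w1.png'); import pickle; pickle.dump((im,s),open('w1.pkl','wb'))
print(comps(im,(105,120,60),(125,255,255),20))
print(ray(im,280,210))
E
```

```text
0.9 [457.6 346.3 230.2] [ 3.141e+00  7.500e-02 -1.000e-03] [0.5104, 0.0996, 1.6629, 0.0001, 1.3796, 0.4627]
[((np.float64(290.2), np.float64(154.3)), [272, 143, 38, 23, 687]), ((np.float64(458.1), np.float64(286.0)), [452, 282, 13, 9, 81])]
(array([452.74425953, 430.38496549, 382.66716275]), array([ 0.0078047 , -0.30364221, -0.95278274]))
```

View pics/w1.png

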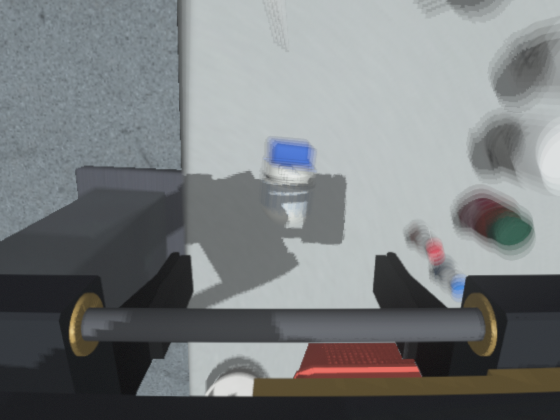

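The wrist view has the bar at (290,154), blurred by motion, with the body below it down to about row 250. I'll re-shoot while still for the bar's rectangle and work up the arm geometry.

Run:
```python
from h import *
im=shot('wrist','w2.png'); s=arm.state()
print(s['tool_pos'].round(1),s['tcp_rot'].round(3))
hsv=cv2.cvtColor(im['frame'],cv2.COLOR_RGB2HSV); m=cv2.inRange(hsv,(105,120,60),(125,255,255)); m[:, 400:]=0
c=max(cv2.findContours(m,0,1)[0],key=cv2.contourArea); b=cv2.boxPoints(cv2.minAreaRect(c))
print(np.array([onz(im,u,v,28)[:2] for u,v in b]).round(1)); M=cv2.moments(m,True); print(onz(im,M['m10']/M['m00'],M['m01']/M['m00'],28).round(1))
k=cv2.resize(im['frame'][120:270,200:380],None,fx=3.3,fy=3.3,interpolation=2); cv2.imwrite('pics/w2c.png',k[...,::-1])
```

```text
[460.  344.  230.1] [3.139e+00 7.100e-02 1.000e-03]
[[437.  367.2]
 [438.2 389.1]
 [480.1 387.7]
 [479.7 365.7]]
[458.8 377.3  28. ]
```

View pics/w2c.png

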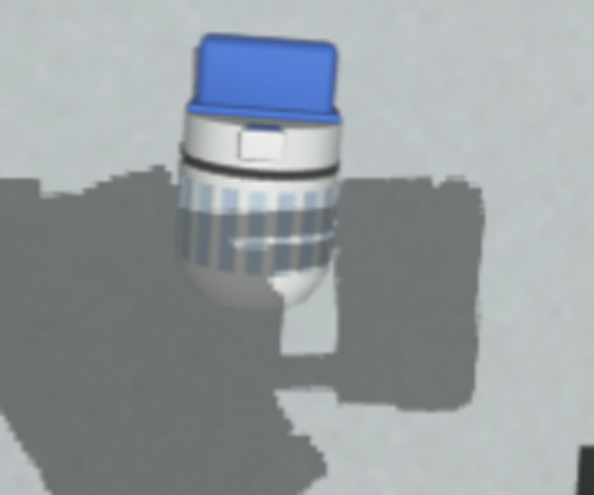

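Bar centre (459,377), 42 × 22 mm, which matches the size given. The axis points along (0.034,1), so the body's grasp point is about (457.6,342,23). I'll grip the body with the tool leaning, so that the 90° tilt is split about the vertical.

>>> {"fn": "arm_command", "kwargs": {"targets": [[[0,0.8,-1.6],[0,0,-0.08],0],[[0,0.8,-1.6],[-0.15,0.005,0],0],[[0,0.8,-1.6],[-0.15,0.005,0],0],[[0,0.8,-1.6],[-0.15,0.005,0],0],[[0,0.8,-1.6],[-0.15,0.005,0],0],[[0,0.8,-1.6],[-0.15,0.005,0],0],[[0,0.9,-1.8],[0,0,0],0],[[0,0.9,-1.8],[0,0,0],0]]}}

```text
t: 1.8
tool_pos: [454.4, 414.6, 93.8]
tcp_rot: [2.387, -0.025, -0.023]
contact_force: [0.7, 0.5, 0.8]
grip_width: 86.8
```

```bash
cat >> h.py <<'E'
from scipy.spatial.transform import Rotation as Rn
def st():
    s=arm.state(); R=Rn.from_rotvec(s['tcp_rot']).as_matrix()
    print('t',round(s['t'],2),'tcp',s['tool_pos'].round(1),'G',(s['tool_pos']-11*R[:,2]).round(1),'jaw',R[:,0].round(3),'d',R[:,2].round(3),'q',s['q'].round(2).tolist(),'F',s['contact_force'].round(1),'M',s['torque'].round(2),'w',round(s['grip_width'],1)); return s,R
E
python3 -c "
from h import *
st()"
```

```text
t 1.8 tcp [454.4 414.6  93.8] G [454.7 422.1 101.8] jaw [ 1.    -0.025 -0.01 ] d [-0.024 -0.685 -0.728] q [0.85, 0.82, 1.14, -0.46, 1.79, 0.91] F [0.7 0.5 0.8] M [ 0.34  0.   -0.04] w 86.8
```

>>> {"fn": "arm_command", "kwargs": {"targets": [[[0.1,-1.6,-1.5],[0,0,0],0],[[0.1,-1.6,-1.5],[0,0,0],0],[[0.1,-1.6,-1.5],[0,0,0],0],[[0,-1.6,-1.5],[0,0,0],0],[[0,-1.0,-1.0],[0,0,0],0],[[0,-0.6,-0.6],[0,0,0],0],[[0,0,0],[0,0,0],255],[[0,0,0],[0,0,0],255]], "newtons": 50}}

```text
t: 2.6
tool_pos: [459.9, 334.6, 23.1]
tcp_rot: [2.392, -0.031, -0.018]
contact_force: [0.7, 1.0, 0.4]
grip_width: 77.6
```

```bash
python3 -c "
from h import *
st()"
```

```text
t 2.6 tcp [459.9 334.6  23.1] G [460.2 342.1  31.1] jaw [ 1.    -0.028 -0.004] d [-0.022 -0.681 -0.732] q [0.77, 0.78, 1.35, -0.49, 1.6, 0.93] F [0.7 1.  0.4] M [ 0.36  0.01 -0.02] w 77.6
```

>>> {"fn": "arm_command", "kwargs": {"targets": [[[-0.2,0,-0.5],[0,0,0],255],[[0,0,0],[0,0,0],255],[[0,0,0],[0,0,0],255],[[0,0,0],[0,0,0],255],[[0,0,0],[0,0,0],255],[[0,0,0],[0,0,0],255],[[0,0,0],[0,0,0],255],[[0,0,0],[0,0,0],255]], "newtons": 50}}

```text
t: 3.4
tool_pos: [457.8, 334.1, 17.7]
tcp_rot: [2.392, -0.031, -0.019]
contact_force: [-0.9, 1.1, 0.8]
grip_width: 45.0
```

```bash
python3 -c "
from h import *
st()"
```

```text
t 3.4 tcp [457.8 334.1  17.7] G [458.1 341.6  25.8] jaw [ 1.    -0.028 -0.005] d [-0.022 -0.681 -0.732] q [0.77, 0.79, 1.35, -0.49, 1.59, 0.94] F [-0.9  1.1  0.8] M [0.38 0.   0.03] w 45.0
```

Gripped: width 45 mm on the 46 mm body. Next I lift and tilt by 90° about the jaw axis.

>>> {"fn": "arm_command", "kwargs": {"targets": [[[0,0,2.5],[0,0,0],255],[[0,0,3],[0,0,0],255],[[0,0,3],[0.14,-0.004,0],255],[[0,0,2],[0.14,-0.004,0],255],[[0,0,0],[0.14,-0.004,0],255],[[0,0,0],[0.14,-0.004,0],255],[[0,0,0],[0.14,-0.004,0],255],[[0,0,0],[0.14,-0.004,0],255]]}}

```text
t: 4.2
tool_pos: [458.1, 334.0, 123.7]
tcp_rot: [-3.045, 0.037, -0.002]
contact_force: [-1.1, 0.2, -1.7]
grip_width: 45.5
```

>>> {"fn": "arm_command", "kwargs": {"targets": [[[0,0,0],[0.14,-0.004,0],255],[[0,0,0],[0.14,-0.004,0],255],[[0,0,0],[0.14,-0.004,0],255],[[0,0,0],[0.14,-0.004,0],255],[[0,0,0],[0.14,-0.004,0],255],[[0,0,0],[0.03,-0.001,0],255],[[0,0,0],[0,0,0],255],[[0,0,0],[0,0,0],255]]}}

```text
t: 5.0
tool_pos: [457.8, 333.6, 122.4]
tcp_rot: [-2.322, 0.028, -0.013]
contact_force: [-0.2, 0.1, -0.6]
grip_width: 45.2
```

Run:
```python
from h import *
st()
im=shot('side','s3.png'); iw=shot('wrist','w3.png')
C=np.zeros((600,800,3),np.uint8)
C[:420,:560]=iw['frame']; C[:,560:]=cv2.resize(im['frame'][130:230,180:220+0],(240,600),interpolation=2)
C[420:,:360]=0; C[420:600,:360]=cv2.resize(im['frame'][140:230,150:330],(360,180),interpolation=2)
cv2.imwrite('pics/c3.png',C[...,::-1])
```

```text
t 5.0 tcp [457.8 333.6 122.4] G [457.6 325.6 129.9] jaw [ 1.    -0.024  0.   ] d [ 0.018  0.731 -0.683] q [0.02, 0.11, 2.1, 0.95, 1.12, -0.47] F [-0.2  0.1 -0.6] M [-0.64  0.08 -0.05] w 45.2
```

View pics/c3.png

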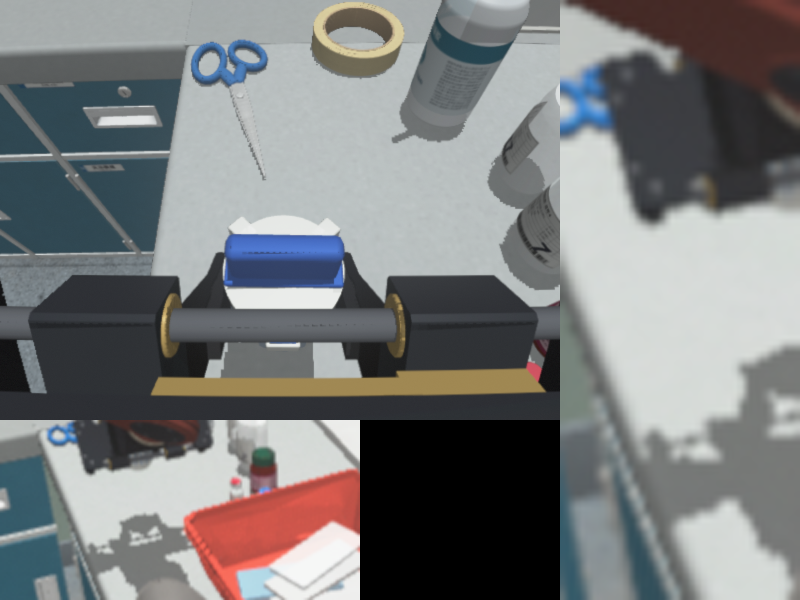

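The cartridge hangs upright with its index lug towards −y (the mark at the bottom near (283,342) and the two narrow lugs at the far side (235,225),(332,225)). The foot is about 100 mm up, so I lower it.

>>> {"fn": "arm_command", "kwargs": {"targets": [[[0,0,-2],[0,0,0],255],[[0,0,-3],[0,0,0],255],[[0,0,-2.5],[0,0,0],255],[[0,0,-1.2],[0,0,0],255],[[0,0,-0.4],[0,0,0],255],[[0,0,-0.2],[0,0,0],255],[[0,0,0],[0,0,0],255],[[0,0,0],[0,0,0],255]]}}

```text
t: 5.9
tool_pos: [458.6, 334.0, 30.6]
tcp_rot: [-2.321, 0.026, -0.015]
contact_force: [0.1, 0.7, -0.6]
grip_width: 45.4
```

```bash
python3 -c "
from h import *
st()"
```

```text
t 5.9 tcp [458.6 334.   30.6] G [458.4 326.   38.1] jaw [ 1.    -0.023  0.003] d [ 0.019  0.732 -0.682] q [0.02, 0.32, 2.1, 1.04, 1.01, -0.67] F [ 0.1  0.7 -0.6] M [-0.63  0.11 -0.02] w 45.4
```

>>> {"fn": "arm_command", "kwargs": {"targets": [[[0,0,-0.3],[0,0,0],255],[[0,0,-0.2],[0,0,0],255],[[0,0,-0.1],[0,0,0],255],[[0,0,-0.1],[0,0,0],255],[[0,0,-0.05],[0,0,0],255],[[0,0,0],[0,0,0],255],[[0,0,0],[0,0,0],255],[[0,0,0],[0,0,0],255]]}}

```text
t: 6.7
tool_pos: [457.8, 334.1, 22.9]
tcp_rot: [-2.319, 0.026, -0.013]
contact_force: [-3.0, -3.9, 5.8]
grip_width: 45.3
```

```bash
python3 -c "
from h import *
st()"
```

```text
t 6.7 tcp [457.8 334.1  22.9] G [457.6 326.   30.3] jaw [ 1.    -0.023  0.001] d [ 0.017  0.732 -0.681] q [0.02, 0.34, 2.09, 1.05, 1.0, -0.69] F [-3.  -3.9  5.8] M [-0.18  0.36  0.4 ] w 45.3
```

Contact with the worktop, about 6 N. I release and back off along the tool axis.

>>> {"fn": "arm_command", "kwargs": {"targets": [[[0,0,0],[0,0,0],0],[[0,0,0],[0,0,0],0],[[0,0,0],[0,0,0],0],[[0,0,0],[0,0,0],0],[[0,0,0],[0,0,0],0],[[0,0,0],[0,0,0],0],[[0,0,0],[0,0,0],0],[[0,-0.7,0.7],[0,0,0],0]]}}

```text
t: 7.5
tool_pos: [456.7, 327.1, 28.5]
tcp_rot: [-2.321, 0.027, -0.01]
contact_force: [-0.6, 0.1, 0.1]
grip_width: 86.8
```

>>> {"fn": "arm_command", "kwargs": {"targets": [[[0,-2,2],[0,0,0],0],[[0,-3,3],[0,0,0],0],[[0,-3,3],[0,0,0],0],[[0,-2,5],[0,0,0],0],[[0,0,5],[-0.15,0,0],0],[[0,0,3],[-0.15,0,0],0],[[0,0,0],[-0.15,0,0],0],[[0,0,0],[0,0,0],0]]}}

```text
t: 8.3
tool_pos: [459.2, 230.3, 240.5]
tcp_rot: [-2.773, 0.018, -0.033]
contact_force: [-1.1, 0.4, -0.4]
grip_width: 86.8
```

Run:
```python
from h import *
s,R=st()
im=shot('wrist','w4.png')
import pickle; pickle.dump(im,open('w4.pkl','wb'))
print(comps(im,(105,120,60),(125,255,255),20))
```

```text
t 8.3 tcp [459.2 230.3 240.5] G [458.9 226.4 250.8] jaw [ 1.    -0.017  0.021] d [ 0.025  0.36  -0.933] q [0.07, -0.17, 1.94, 0.38, 1.33, -0.0] F [-1.1  0.4 -0.4] M [-0.3   0.11 -0.01] w 86.8
[((np.float64(275.1), np.float64(150.5)), [253, 145, 44, 17, 434]), ((np.float64(263.2), np.float64(159.3)), [253, 158, 22, 3, 43]), ((np.float64(274.0), np.float64(178.0)), [271, 175, 7, 7, 49]), ((np.float64(458.8), np.float64(226.8)), [451, 219, 17, 17, 233])]
```

View pics/w4.png

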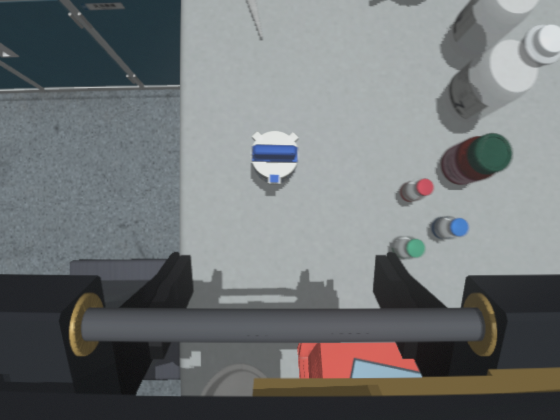

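The cartridge stands upright alone: bar centre (275,151), index mark (274,178), and the vials are untouched. Now its exact position for the regrasp, and a first estimate of the pump.

Run:
```python
from h import *
import pickle
im=pickle.load(open('w4.pkl','rb')); d=pickle.load(open('d0.pkl','rb'))['top']
print('mark',onz(im,274,178,54).round(1))
hsv=cv2.cvtColor(im['frame'],cv2.COLOR_RGB2HSV); m=cv2.inRange(hsv,(105,120,60),(125,255,255)); 
ys,xs=np.nonzero(m[140:166,245:305]); print('bar bbox',xs.min()+245,xs.max()+245,ys.min()+140,ys.max()+140)
print('bar back top',onz(im,275,ys.min()+140,76).round(1),'L',onz(im,xs.min()+245,150,70).round(1),'R',onz(im,xs.max()+246,150,70).round(1))
w=cv2.inRange(cv2.cvtColor(im['frame'],cv2.COLOR_RGB2HSV),(0,0,170),(180,30,255)); print(cv2.boundingRect(np.argwhere(m[140:166]>0).astype(np.int32)))
# pump in top view
tb=[c for c in comps(d,(105,120,60),(125,255,255),3) if 360<c[0][0]<430]; print(tb)
hs=cv2.cvtColor(d['frame'],cv2.COLOR_RGB2HSV)
dk=cv2.inRange(hs,(0,0,0),(180,255,75)); dk[:, :375]=0; dk[:,398:]=0; dk[:195]=0; dk[225:]=0
M=cv2.moments(dk,True); u,v=M['m10']/M['m00'],M['m01']/M['m00']; print('dark',u,v,M['m00'],onz(d,u,v,105).round(1))
for t in tb: print('kw',onz(d,*t[0],112).round(1))
```

```text
mark [455.2 305.8  54. ]
bar bbox 253 296 145 161
bar back top [456.5 332.7  76. ] L [436.3 329.6  70. ] R [476.8 329.2  70. ]
(5, 253, 17, 44)
[((np.float64(387.5), np.float64(221.5)), [387, 221, 2, 2, 4])]
dark 385.3486842105263 209.29605263157896 152.0 [ 527.1 -309.3  105. ]
kw [ 488.4 -309.2  112. ]
```

>>> {"fn": "arm_command", "kwargs": {"targets": [[[0,2.5,0],[-0.125,0,0],0],[[0,2.5,-1],[-0.125,0,0],0],[[0,2.5,-2],[-0.12,0.02,0],0],[[0,2.3,-2],[0,0,0.15],0],[[-0.3,0,-2],[0,0,0.15],0],[[0,0,-2],[0,0,0.15],0],[[0,0,-1],[0,0,0.15],0],[[0,0,0],[0,0,0.15],0]]}}

```text
t: 9.15
tool_pos: [451.4, 323.2, 129.7]
tcp_rot: [-2.929, -1.132, 0.022]
contact_force: [0.8, 0.1, -0.1]
grip_width: 87.0
```

>>> {"fn": "arm_command", "kwargs": {"targets": [[[0,0,0],[0,0,0.15],0],[[0,0,0],[0,0,0.15],0],[[0,0,0],[0,0,0.15],0],[[0,0,0],[0,0,0.15],0],[[0,0,0],[0,0,0.15],0],[[0,0,0],[0,0,0.06],0],[[0,0,0],[0,0,0],0],[[0,0,0],[0,0,0],0]]}}

```text
t: 9.95
tool_pos: [453.7, 324.6, 133.4]
tcp_rot: [-2.255, -2.185, 0.009]
contact_force: [-0.8, 0.7, -0.4]
grip_width: 86.7
```

Run:
```python
from h import *
s,R=st()
im=shot('wrist','w5.png')
print(comps(im,(105,120,60),(125,255,255),20))
for c in comps(im,(105,120,60),(125,255,255),20): print(onz(im,*c[0],76).round(1),onz(im,*c[0],54).round(1))
```

```text
t 9.95 tcp [453.7 324.6 133.4] G [453.8 324.6 144.4] jaw [ 0.031  1.    -0.003] d [-0.005 -0.003 -1.   ] q [0.48, 0.16, 1.79, -0.0, 1.2, -1.06] F [-0.8  0.7 -0.4] M [ 0.05 -0.02 -0.05] w 86.7
[((np.float64(289.3), np.float64(230.6)), [279, 198, 22, 70, 1430]), ((np.float64(253.5), np.float64(228.5)), [249, 223, 10, 12, 117]), ((np.float64(215.6), np.float64(390.3)), [205, 387, 22, 9, 82])]
[449.2 329.3  76. ] [457.4 329.4  54. ]
[447.2 308.1  76. ] [455.3 305.9  54. ]
[566.6 275.   76. ] [587.1 269.4  54. ]
```

Bar at y ≈ 329, mark at y ≈ 306. Centring and descending, then closing.

>>> {"fn": "arm_command", "kwargs": {"targets": [[[0.25,0.45,-1],[0,0,0],0],[[0,0,-2],[0,0,0],0],[[0,0,-2],[0,0,0],0],[[0,0,-1],[0,0,0],0],[[0,0,-0.7],[0,0,0],0],[[0,0,0],[0,0,0],120],[[0,0,0],[0,0,0],120],[[0,0,0],[0,0,0],120]], "newtons": 50}}

```text
t: 10.8
tool_pos: [457.9, 331.3, 69.5]
tcp_rot: [2.251, 2.189, -0.0]
contact_force: [-0.2, -0.5, 0.6]
grip_width: 70.9
```

```bash
python3 -c "
from h import *
st()"
```

```text
t 10.8 tcp [457.9 331.3  69.5] G [457.9 331.3  80.5] jaw [ 0.028  1.    -0.001] d [ 0.001 -0.001 -1.   ] q [0.49, 0.25, 1.81, -0.0, 1.08, -1.05] F [-0.2 -0.5  0.6] M [0.02 0.04 0.05] w 70.9
```

>>> {"fn": "arm_command", "kwargs": {"targets": [[[-0.1,-0.2,-0.4],[0,0,0],255],[[0,0,0],[0,0,0],255],[[0,0,0],[0,0,0],255],[[0,0,0],[0,0,0],255],[[0,0,0],[0,0,0],255],[[0,0,0],[0,0,0],255],[[0,0,0],[0,0,0],255],[[0,0,0],[0,0,0],255]], "newtons": 50}}

```text
t: 11.6
tool_pos: [456.2, 328.9, 64.5]
tcp_rot: [2.251, 2.19, -0.003]
contact_force: [-0.2, -0.2, -0.6]
grip_width: 9.8
```

>>> {"fn": "arm_command", "kwargs": {"targets": [[[0,0,0],[0,0,0],255],[[0,0,0],[0,0,0],255],[[0,0,0],[0,0,0],255],[[0,0,2],[0,0,0],255],[[0,0,4],[0,0,0],255],[[0,0,5],[0,0,0],255],[[0,0,5],[0,0,0],255],[[0,0,5],[0,0,0],255]]}}

```text
t: 12.4
tool_pos: [455.7, 328.5, 276.1]
tcp_rot: [2.251, 2.19, -0.004]
contact_force: [0.8, -0.3, -1.1]
grip_width: 9.5
```

```bash
python3 -c "
from h import *
st()"
```

```text
t 12.4 tcp [455.7 328.5 276.1] G [455.7 328.6 287.1] jaw [ 0.028  1.    -0.003] d [-0.001 -0.002 -1.   ] q [0.49, 0.04, 1.64, -0.0, 1.46, -1.06] F [ 0.8 -0.3 -1.1] M [-0.   -0.04  0.02] w 9.5
```

The cartridge is held by the bar (9.5 mm). I carry it beyond the well (+x side), so the wrist camera can look at the collar past it.

>>> {"fn": "arm_command", "kwargs": {"targets": [[[0.5,-3,1],[0,0,0],255],[[0.8,-4.5,1],[0,0,0],255],[[0.8,-4.5,1],[0,0,0],255],[[0.8,-4.5,1],[0,0,0],255],[[0.8,-4.5,1],[0,0,0],255],[[0.8,-4.5,0],[0,0,0],255],[[0.8,-4.5,0],[0,0,0],255],[[0.8,-4.5,0],[0,0,0],255]]}}

```text
t: 13.2
tool_pos: [517.1, -18.0, 324.5]
tcp_rot: [2.251, 2.19, -0.003]
contact_force: [0.8, 0.2, -0.8]
grip_width: 9.7
```

>>> {"fn": "arm_command", "kwargs": {"targets": [[[0.8,-4.5,0],[0,0,0],255],[[0.8,-4.5,0],[0,0,0],255],[[0.8,-4.5,0],[0,0,0],255],[[0.8,-4.5,0],[0,0,0],255],[[0.8,-4.5,0],[0,0,0],255],[[0.8,-3.5,0],[0,0,0],255],[[0.6,-2.5,0],[0,0,0],255],[[0,0,0],[0,0,0],255]]}}

```text
t: 14.0
tool_pos: [570.7, -304.5, 323.0]
tcp_rot: [2.256, 2.187, -0.005]
contact_force: [-0.3, 0.1, -1.6]
grip_width: 9.5
```

Run:
```python
from h import *
st(); arm.get_image('wrist')
s,R=st()
im=shot('wrist','w6.png')
import pickle; pickle.dump(im,open('w6.pkl','wb'))
for c in comps(im,(105,120,60),(125,255,255),10): print(c,onz(im,*c[0],112).round(1))
```

```text
t 14.0 tcp [ 570.7 -304.5  323. ] G [ 570.7 -304.5  334. ] jaw [ 0.031  1.    -0.002] d [-0.002 -0.002 -1.   ] q [-0.61, 0.23, 1.34, -0.0, 1.57, -2.15] F [-0.3  0.1 -1.6] M [ 0.07  0.05 -0.01] w 9.5
t 14.05 tcp [ 570.7 -302.6  323.2] G [ 570.8 -302.6  334.2] jaw [ 0.03   1.    -0.001] d [-0.002 -0.001 -1.   ] q [-0.61, 0.23, 1.34, -0.0, 1.57, -2.15] F [ 0.2  0.7 -1.2] M [ 0.08  0.01 -0.03] w 9.8
((np.float64(273.5), np.float64(92.1)), [267, 88, 13, 9, 107]) [ 487.4 -308.2  112. ]
((np.float64(282.7), np.float64(267.6)), [268, 233, 31, 76, 1885]) [ 666.3 -304.9  112. ]
((np.float64(2.5), np.float64(266.0)), [0, 265, 6, 3, 12]) [ 657.5 -611.5  112. ]
((np.float64(234.0), np.float64(270.5)), [227, 266, 15, 10, 140]) [ 668.3 -357.1  112. ]
```

View pics/w6.png

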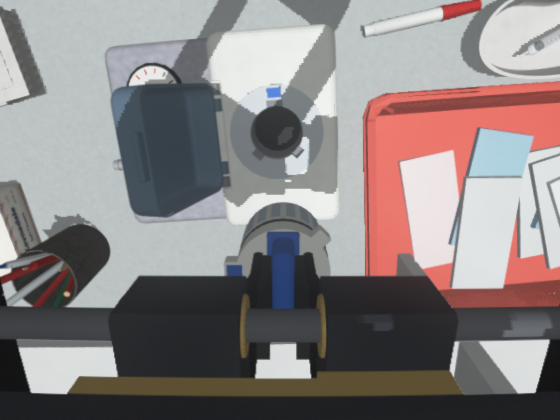

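The well mouth is at (277,131), the blue mark at (273,92) and the two narrow keyways near (256,153) and (298,153). I'll rectify the collar plane to read the centre and yaw.

Run:
```python
from h import *
import pickle
im=pickle.load(open('w6.pkl','rb'))
# rectify z=112 plane: x 465..585 up->down (x increasing down), y -360..-250
xs=np.arange(470,580,.2); ys=np.arange(-365,-255,.2)
mp=np.array([[proj(im,(x,y,112)) for y in ys] for x in xs],np.float32)
r=cv2.remap(im['frame'],mp,None,cv2.INTER_CUBIC)
hsv=cv2.cvtColor(r,cv2.COLOR_RGB2HSV)
print([ (xs[int(c[0][1])],ys[int(c[0][0])],c[1][4]) for c in comps({'frame':r},(105,120,60),(125,255,255),100)])
g=cv2.GaussianBlur(cv2.cvtColor(r,cv2.COLOR_RGB2GRAY),(9,9),0)
m=(g<60).astype(np.uint8); n,l,s,c=cv2.connectedComponentsWithStats(m); i=1+s[1:,4].argmax(); print('dark',xs[int(c[i][1])],ys[int(c[i][0])],s[i]/5)
cv2.imwrite('pics/r6.png',r[...,::-1])
```

```text
[(np.float64(487.199999999999), np.float64(-308.4000000000032), 2160)]
dark 519.9999999999972 -307.60000000000326 [  37.6   30.6   43.    40.8 5874.4]
```

View pics/r6.png

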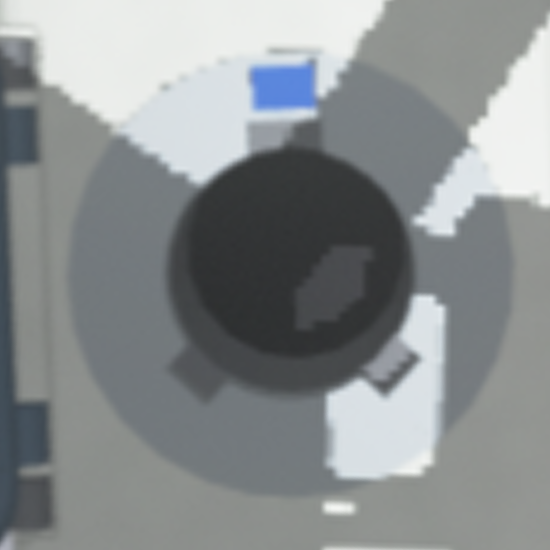

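Rectified: collar centre (524.6,−306.9), width 89 mm (90 given), bore 49 mm. The mark and both keyways agree on a pump yaw of +0.037 rad. I need to turn the cartridge by −1.505 and go over the well.

>>> {"fn": "arm_command", "kwargs": {"targets": [[[-0.6,0,0],[0,0,-0.15],255],[[-0.6,0,0],[0,0,-0.15],255],[[-0.6,-0.1,0],[0,0,-0.15],255],[[-0.6,-0.1,-1],[0,0,-0.15],255],[[-0.6,-0.1,-1],[0,0,-0.15],255],[[-0.6,-0.1,-2],[0,0,-0.15],255],[[-0.6,0,-2],[0,0,-0.15],255],[[-0.4,0,-2],[0,0,-0.15],255]]}}

```text
t: 14.9
tool_pos: [525.0, -303.5, 244.1]
tcp_rot: [-3.097, -0.529, 0.003]
contact_force: [0.2, -0.5, -1.6]
grip_width: 9.7
```

>>> {"fn": "arm_command", "kwargs": {"targets": [[[0,0,-2],[0,0,-0.15],255],[[0,0,-1.5],[0,0,-0.15],255],[[0,0,-1],[0,0,0],255],[[0,0,0],[0,0,0],255],[[0,0,0],[0,0,0],255],[[0,0,0],[0,0,0],255],[[0,0,0],[0,0,0],255],[[0,0,0],[0,0,0],255]]}}

```text
t: 15.7
tool_pos: [525.5, -305.4, 200.3]
tcp_rot: [3.14, 0.069, -0.002]
contact_force: [0.6, -0.5, -1.0]
grip_width: 9.6
```

Run:
```python
from h import *
for _ in range(3):
  s,R=st(); print(np.arctan2(R[1,0],R[0,0]).round(3)); im=shot('wrist','w7.png')
import pickle; pickle.dump(im,open('w7.pkl','wb'))
for c in comps(im,(105,120,60),(125,255,255),15): print(c,onz(im,*c[0],s['tool_pos'][2]-10.5).round(1))
```

```text
t 15.7 tcp [ 525.5 -305.4  200.3] G [ 525.5 -305.4  211.3] jaw [ 0.999  0.044 -0.001] d [-0.001 -0.    -1.   ] q [-0.66, 0.2, 1.6, -0.0, 1.33, -0.7] F [ 0.6 -0.5 -1. ] M [-0.12  0.07  0.01] w 9.6
0.044
t 15.75 tcp [ 525.4 -305.4  200. ] G [ 525.4 -305.4  211. ] jaw [ 0.999  0.044 -0.002] d [-0.002 -0.    -1.   ] q [-0.66, 0.2, 1.6, -0.0, 1.33, -0.7] F [ 0.2 -0.2 -0.5] M [-0.07  0.07 -0.04] w 9.7
0.044
t 15.8 tcp [ 525.3 -305.3  199.9] G [ 525.4 -305.3  210.9] jaw [ 0.999  0.043 -0.002] d [-0.002  0.    -1.   ] q [-0.66, 0.2, 1.61, -0.0, 1.33, -0.7] F [ 1.4 -0.7 -1.1] M [-0.09 -0.02  0.01] w 9.5
0.043
((np.float64(227.8), np.float64(222.5)), [222, 215, 13, 16, 192]) [ 498.3 -280.3  189.4]
((np.float64(282.7), np.float64(267.5)), [268, 232, 31, 77, 1916]) [ 524.5 -301.9  189.4]
((np.float64(234.0), np.float64(270.5)), [227, 266, 15, 10, 145]) [ 501.2 -304.6  189.4]
```

View pics/w7.png

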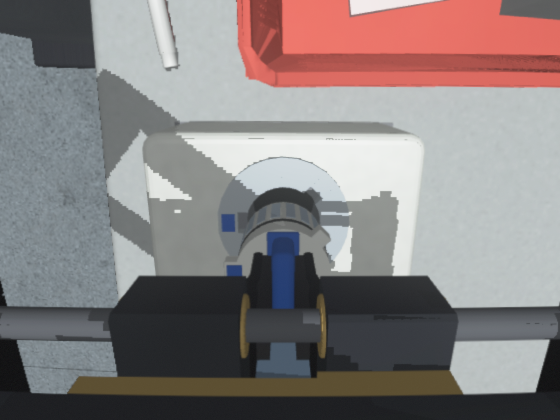

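Run:
```python
from h import *
import pickle
im=pickle.load(open('w7.pkl','rb')); m=onz(im,227.8,222.5,112); print('mark',m.round(1),'axis',(m+37.5*np.array([np.cos(.037),np.sin(.037),0])).round(1))
```

```text
mark [ 487.5 -308.3  112. ] axis [ 525.  -306.9  112. ]
```

Axis by this view: (525.0,−306.9), agreeing to 0.4 mm. Small correction, then lowering into the bore.

>>> {"fn": "arm_command", "kwargs": {"targets": [[[-0.05,-0.2,-0.5],[0,0,0],255],[[0,0,-1],[0,0,0],255],[[0,0,-1],[0,0,0],255],[[0,0,-0.7],[0,0,0],255],[[0,0,-0.5],[0,0,0],255],[[0,0,-0.5],[0,0,0],255],[[0,0,0],[0,0,0],255],[[0,0,0],[0,0,0],255]]}}

```text
t: 16.65
tool_pos: [524.8, -307.2, 157.6]
tcp_rot: [-3.141, -0.068, 0.003]
contact_force: [1.1, 0.2, -0.9]
grip_width: 10.0
```

```bash
python3 -c "
from h import *
st()"
```

```text
t 16.65 tcp [ 524.8 -307.2  157.6] G [ 524.8 -307.2  168.6] jaw [ 0.999  0.043 -0.002] d [-0.002  0.    -1.   ] q [-0.66, 0.24, 1.64, -0.0, 1.26, -0.7] F [ 1.1  0.2 -0.9] M [-0.1   0.01  0.01] w 10.0
```

>>> {"fn": "arm_command", "kwargs": {"targets": [[[0,0,-0.5],[0,0,0],255],[[0,0,-0.5],[0,0,0],255],[[0,0,-0.5],[0,0,0],255],[[0,0,-0.4],[0,0,0],255],[[0,0,-0.3],[0,0,0],255],[[0,0,-0.2],[0,0,0],255],[[0,0,0],[0,0,0],255],[[0,0,0],[0,0,0],255]]}}

```text
t: 17.45
tool_pos: [524.8, -307.3, 133.6]
tcp_rot: [-3.141, -0.068, 0.003]
contact_force: [-0.0, 0.7, -1.2]
grip_width: 10.0
```

```bash
python3 -c "
from h import *
st()"
```

```text
t 17.45 tcp [ 524.8 -307.3  133.6] G [ 524.8 -307.3  144.6] jaw [ 0.999  0.043 -0.002] d [-0.002  0.    -1.   ] q [-0.66, 0.27, 1.66, -0.0, 1.22, -0.7] F [-0.   0.7 -1.2] M [-0.1   0.04 -0.01] w 10.0
```

Still free. Now 1 mm steps through the collar height (contact expected at TCP ≈ 130 if not aligned, home ≈ 121).

>>> {"fn": "arm_command", "kwargs": {"targets": [[[0,0,-0.1],[0,0,0],255],[[0,0,-0.1],[0,0,0],255],[[0,0,-0.1],[0,0,0],255],[[0,0,-0.1],[0,0,0],255],[[0,0,-0.1],[0,0,0],255],[[0,0,0],[0,0,0],255],[[0,0,0],[0,0,0],255],[[0,0,0],[0,0,0],255]]}}

```text
t: 18.25
tool_pos: [524.7, -307.2, 128.5]
tcp_rot: [-3.14, -0.068, 0.003]
contact_force: [0.8, 0.0, -0.4]
grip_width: 9.8
```

```bash
python3 -c "
from h import *
st()"
```

```text
t 18.25 tcp [ 524.7 -307.2  128.5] G [ 524.7 -307.2  139.5] jaw [ 0.999  0.043 -0.002] d [-0.002  0.    -1.   ] q [-0.66, 0.27, 1.66, -0.0, 1.21, -0.7] F [ 0.8  0.  -0.4] M [-0.04  0.05 -0.01] w 9.8
```

>>> {"fn": "arm_command", "kwargs": {"targets": [[[0,0,-0.1],[0,0,0],255],[[0,0,-0.1],[0,0,0],255],[[0,0,-0.1],[0,0,0],255],[[0,0,-0.1],[0,0,0],255],[[0,0,-0.1],[0,0,0],255],[[0,0,0],[0,0,0],255],[[0,0,0],[0,0,0],255],[[0,0,0],[0,0,0],255]]}}

```text
t: 19.05
tool_pos: [524.8, -307.2, 123.5]
tcp_rot: [-3.141, -0.068, 0.003]
contact_force: [0.3, -0.6, -0.3]
grip_width: 9.8
```

```bash
python3 -c "
from h import *
st()"
```

```text
t 19.05 tcp [ 524.8 -307.2  123.5] G [ 524.8 -307.2  134.5] jaw [ 0.999  0.043 -0.002] d [-0.002  0.    -1.   ] q [-0.66, 0.28, 1.67, -0.0, 1.2, -0.7] F [ 0.3 -0.6 -0.3] M [-0.13  0.03  0.  ] w 9.8
```

The lugs have dropped in freely. Last millimetres until the bottom is felt.

>>> {"fn": "arm_command", "kwargs": {"targets": [[[0,0,-0.1],[0,0,0],255],[[0,0,-0.1],[0,0,0],255],[[0,0,-0.05],[0,0,0],255],[[0,0,0],[0,0,0],255],[[0,0,0],[0,0,0],255],[[0,0,0],[0,0,0],255],[[0,0,0],[0,0,0],255],[[0,0,0],[0,0,0],255]]}}

```text
t: 19.85
tool_pos: [524.7, -307.2, 121.4]
tcp_rot: [-3.141, -0.068, 0.003]
contact_force: [-1.9, 2.5, 6.3]
grip_width: 9.7
```

```bash
python3 -c "
from h import *
st()"
```

```text
t 19.85 tcp [ 524.7 -307.2  121.4] G [ 524.8 -307.2  132.4] jaw [ 0.999  0.043 -0.002] d [-0.002  0.    -1.   ] q [-0.66, 0.28, 1.67, -0.0, 1.2, -0.7] F [-1.9  2.5  6.3] M [ 0.24  0.47 -0.01] w 9.7
```

The bottom is felt at TCP 121.4 (predicted home 121.5), 7 N. I release and rise.

>>> {"fn": "arm_command", "kwargs": {"targets": [[[0,0,0.03],[0,0,0],0],[[0,0,0],[0,0,0],0],[[0,0,0],[0,0,0],0],[[0,0,0],[0,0,0],0],[[0,0,0],[0,0,0],0],[[0,0,0],[0,0,0],0],[[0,0,1],[0,0,0],0],[[0,0,2],[0,0,0],0]]}}

```text
t: 20.65
tool_pos: [523.6, -306.4, 150.2]
tcp_rot: [-3.138, -0.068, 0.008]
contact_force: [0.6, -0.4, -0.1]
grip_width: 65.4
```

>>> {"fn": "arm_command", "kwargs": {"targets": [[[0,0,3],[0,0,0],0],[[0,0,4],[0,0,0],0],[[0,0,4],[0,0,0],0],[[0,-2,4],[0,0,0],255],[[0,-3,0],[0,0,0],255],[[0,-3,0],[0,0,0],255],[[0,-2,0],[0,0,0],255],[[0,0,0],[0,0,0],255]]}}

```text
t: 21.45
tool_pos: [524.0, -409.6, 301.7]
tcp_rot: [3.14, 0.064, -0.003]
contact_force: [0.3, 1.5, -0.1]
grip_width: 54.6
```

Run:
```python
from h import *
import pickle
arm.get_image('wrist'); s,R=st(); im=shot('wrist','w8.png'); top=arm.get_image('top'); side=arm.get_image('side')
for c in comps(im,(105,120,60),(125,255,255),15): print(c,onz(im,*c[0],111).round(1))
d=pickle.load(open('d0.pkl','rb'))['top']
for p in((429,183),(431,199),(433.6,215)): print('lid edge',onz(d,*p,188).round(1))
C=np.zeros((420,800,3),np.uint8); C[:,:560]=im['frame']; C[:240,560:]=cv2.resize(side['frame'][250:400,270:420],(240,240),interpolation=2)
cv2.imwrite('pics/c8.png',C[...,::-1])
```

```text
t 21.5 tcp [ 524.3 -408.1  301.5] G [ 524.3 -408.1  312.5] jaw [ 0.999  0.042 -0.002] d [-0.002  0.    -1.   ] q [-0.78, 0.28, 1.32, -0.0, 1.54, -0.82] F [0.  0.4 0.1] M [-0.05 -0.01 -0.03] w 50.9
((np.float64(288.7), np.float64(70.2)), [281, 44, 16, 53, 806]) [ 524.2 -306.9  111. ]
((np.float64(245.9), np.float64(70.1)), [241, 63, 10, 15, 133]) [ 487.5 -308.4  111. ]
((np.float64(261.1), np.float64(71.0)), [258, 67, 8, 9, 64]) [ 500.6 -308.6  111. ]
lid edge [ 575.3 -427.1  188. ]
lid edge [ 528.  -425.6  188. ]
lid edge [ 481.3 -426.   188. ]
```

View pics/c8.png

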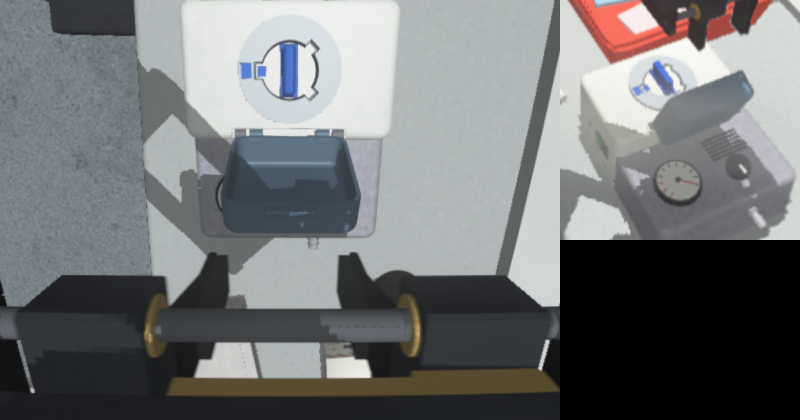

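The cartridge sits with all three lugs in the keyways (index lug mark (261,71) next to the pump mark (246,70), bar on the axis at 524.2,−306.9). The cover leans back with its edge at about y −426. I go behind it with closed fingers.

>>> {"fn": "arm_command", "kwargs": {"targets": [[[0.3,-3.1,0],[0,0,0],255],[[0.2,-3.1,0],[0,0,0],255],[[0,0,0],[0,0,0],255],[[0,0,-3],[0,0,0],255],[[0,0,-3],[0,0,0],255],[[0,0,-3],[0,0,0],255],[[0,0,-2.3],[0,0,0],255],[[0,0,0],[0,0,0],255]]}}

```text
t: 22.45
tool_pos: [528.3, -465.7, 183.6]
tcp_rot: [-3.134, -0.07, 0.012]
contact_force: [0.1, -0.2, -0.3]
grip_width: 0.6
```

Run:
```python
from h import *
st()
prev=None
for a in (1.9,1.7,1.5,1.3,1.1,.9,.7,.5,.3,.1,0):
    y=-6+85*np.cos(a)-31*np.sin(a)-11; z=111+85*np.sin(a)+31*np.cos(a)+8
    w=np.array([526.8-.037*y,-354.9+y,z]); print(a,w.round(0))
```

```text
t 22.45 tcp [ 528.3 -465.7  183.6] G [ 528.4 -465.8  194.6] jaw [ 0.999  0.044 -0.007] d [-0.008  0.007 -1.   ] q [-0.83, 0.45, 1.33, -0.0, 1.37, -0.88] F [ 0.1 -0.2 -0.3] M [-0.07  0.1   0.02] w 0.6
1.9 [ 530. -429.  189.]
1.7 [ 529. -414.  199.]
1.5 [ 528. -397.  206.]
1.3 [ 528. -379.  209.]
1.1 [ 527. -361.  209.]
0.9 [ 526. -343.  205.]
0.7 [ 526. -327.  197.]
0.5 [ 525. -312.  187.]
0.3 [ 525. -300.  174.]
0.1 [ 524. -290.  158.]
0 [ 524. -287.  150.]
```

>>> {"fn": "arm_command", "kwargs": {"targets": [[[0,1.2,0.2],[0,0,0],255],[[0,1.2,0.2],[0,0,0],255],[[0,1.2,0.3],[0,0,0],255],[[0,1.2,0.4],[0,0,0],255],[[0,1.2,0.4],[0,0,0],255],[[0,1.2,0.3],[0,0,0],255],[[0,1.2,0.2],[0,0,0],255],[[-0.1,0.5,0],[0,0,0],255]]}}

```text
t: 23.25
tool_pos: [529.1, -378.6, 208.7]
tcp_rot: [-3.14, -0.069, 0.002]
contact_force: [0.1, -1.8, 1.3]
grip_width: 0.7
```

Run:
```python
from h import *
st(); side=shot('side','s9.png'); C=cv2.resize(side['frame'][240:400,260:420],(480,480),interpolation=2); cv2.imwrite('pics/c9.png',C[...,::-1])
```

```text
t 23.25 tcp [ 529.1 -378.6  208.7] G [ 529.1 -378.6  219.7] jaw [ 0.999  0.044 -0.002] d [-0.002  0.001 -1.   ] q [-0.74, 0.3, 1.48, -0.0, 1.37, -0.79] F [ 0.1 -1.8  1.3] M [-0.35 -0.07  0.02] w 0.7
```

View pics/c9.png

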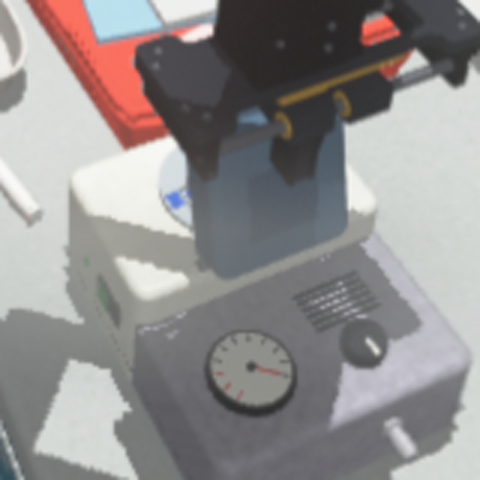

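The cover is upright and follows the fingers. Continuing along its arc.

>>> {"fn": "arm_command", "kwargs": {"targets": [[[0,0.9,0],[0,0,0],255],[[0,0.9,0],[0,0,0],255],[[0,0.9,-0.2],[0,0,0],255],[[-0.1,0.9,-0.2],[0,0,0],255],[[0,0.8,-0.4],[0,0,0],255],[[0,0.8,-0.4],[0,0,0],255],[[0,0.8,-0.5],[0,0,0],255],[[-0.1,0.7,-0.5],[0,0,0],255]]}}

```text
t: 24.1
tool_pos: [526.8, -312.3, 185.6]
tcp_rot: [-3.14, -0.068, 0.003]
contact_force: [0.0, -0.7, 0.7]
grip_width: 0.6
```

>>> {"fn": "arm_command", "kwargs": {"targets": [[[0,0.6,-0.6],[0,0,0],255],[[0,0.6,-0.7],[0,0,0],255],[[0,0.5,-0.8],[0,0,0],255],[[0,0.5,-0.8],[0,0,0],255],[[0,0.2,-0.4],[0,0,0],255],[[0,0.1,-0.4],[0,0,0],255],[[0,0,0],[0,0,0],255],[[0,0,0],[0,0,0],255]]}}

```text
t: 24.9
tool_pos: [526.7, -288.1, 150.3]
tcp_rot: [-3.14, -0.068, 0.004]
contact_force: [-3.4, 2.6, 6.5]
grip_width: 0.1
```

```bash
python3 -c "
from h import *
st()"
```

```text
t 24.9 tcp [ 526.7 -288.1  150.3] G [ 526.7 -288.1  161.3] jaw [ 0.999  0.043 -0.002] d [-0.002  0.    -1.   ] q [-0.63, 0.23, 1.67, -0.0, 1.24, -0.67] F [-3.4  2.6  6.5] M [ 0.39  0.69 -0.01] w 0.1
```

Tip at 142.3 mm with 6.5 N, which is the shut cover's height (142). A slight further press, then lift clear and look.

>>> {"fn": "arm_command", "kwargs": {"targets": [[[0,0,-0.05],[0,0,0],255],[[0,0,0],[0,0,0],255],[[0,0,0],[0,0,0],255],[[0,0,1],[0,0,0],255],[[0,0,4],[0,0,0],255],[[0,0,5],[0,0,0],255],[[0,3,4],[0,0,0],255],[[0,4,2],[0,0,0],255]]}}

```text
t: 25.7
tool_pos: [528.0, -219.7, 314.0]
tcp_rot: [3.137, 0.063, 0.006]
contact_force: [1.5, 0.4, 0.8]
grip_width: 0.4
```

>>> {"fn": "arm_command", "kwargs": {"targets": [[[0,4,0],[0,0,0],255],[[0,4,0],[0,0,0],255],[[0,4,0],[0,0,0],255],[[0,3,0],[0,0,0],255],[[0,0,0],[0,0,0],255],[[0,0,0],[0,0,0],255],[[0,0,0],[0,0,0],255],[[0,0,0],[0,0,0],255]]}}

```text
t: 26.5
tool_pos: [526.8, -69.3, 308.7]
tcp_rot: [-3.141, -0.065, 0.004]
contact_force: [-0.3, -0.5, -0.1]
grip_width: 0.3
```

Run:
```python
from h import *
st(); side=shot('side','s10.png'); C=cv2.resize(side['frame'][240:400,260:420],(480,480),interpolation=2)
t=arm.get_image('top'); D=cv2.resize(t['frame'][185:245,170:250],(320,240),interpolation=2); E=np.zeros((480,800,3),np.uint8); E[:,:480]=C; E[:240,480:]=D
E[240:,480:]=cv2.resize(t['frame'][170:250,350:457],(320,240),interpolation=2)
cv2.imwrite('pics/c10.png',E[...,::-1])
```

```text
t 26.5 tcp [526.8 -69.3 308.7] G [526.8 -69.3 319.7] jaw [ 0.999  0.042 -0.002] d [-0.002  0.    -1.   ] q [-0.28, -0.04, 1.66, -0.0, 1.52, -0.32] F [-0.3 -0.5 -0.1] M [-0.14  0.05 -0.02] w 0.3
```

The viewer limit is reached, so I check numerically: cover outline at z = 142 mm and vial caps against the start.

Run:
```python
from h import *
import pickle
d=pickle.load(open('d0.pkl','rb'))
t=arm.get_image('top'); s=arm.get_image('side')
for n,im in(('top',t),('top0',d['top'])):
    print(n,'caps',[comps({'frame':im['frame'][185:220,175:215]},lo,hi,4) for lo,hi in (((165,80,80),(180,255,255)),((105,120,60),(125,255,255)),((65,80,60),(90,255,255)))])
    f=im['frame'][165:255,350:450]; c=max(comps({'frame':f},(98,75,30),(115,200,190),30),key=lambda c:c[1][4]); x,y,w,h,a=c[1]; print('cover',c)
    print([onz(im,350+u,165+v,142)[:2].round(0) for u,v in((x,y),(x+w,y),(x,y+h),(x+w,y+h))])
ex=[(526.8+px*.999-.037*py,-354.9+.037*px+.999*py,142) for px,py in((-50,-2),(50,-2),(-50,98),(50,98))]
hs=cv2.cvtColor(s['frame'],cv2.COLOR_RGB2HSV); m=cv2.inRange(hs,(98,60,30),(118,200,200))[230:400,270:430]
n,l,q,c=cv2.connectedComponentsWithStats(m); i=1+q[1:,4].argmax(); print('side cover bbox',q[i]+np.array([270,230,0,0,0]),'expected top corners',[np.round(proj(s,e)) for e in ex])
```

```text
top caps [[((np.float64(10.0), np.float64(21.0)), [8, 19, 5, 5, 21])], [((np.float64(22.3), np.float64(9.1)), [20, 7, 5, 5, 15])], [((np.float64(1.4), np.float64(2.7)), [0, 0, 4, 7, 25]), ((np.float64(29.5), np.float64(22.8)), [27, 21, 6, 5, 20])]]
cover ((np.float64(36.4), np.float64(43.1)), [18, 26, 37, 35, 989])
[array([ 579., -257.]), array([ 569., -367.]), array([ 475., -244.]), array([ 465., -352.])]
top0 caps [[((np.float64(10.0), np.float64(21.0)), [8, 19, 5, 5, 21])], [((np.float64(22.3), np.float64(9.1)), [20, 7, 5, 5, 18])], [((np.float64(1.4), np.float64(2.7)), [0, 0, 4, 7, 25]), ((np.float64(29.6), np.float64(22.8)), [28, 21, 5, 5, 19])]]
cover ((np.float64(67.6), np.float64(37.2)), [53, 18, 30, 39, 773])
[array([ 594., -364.]), array([ 586., -454.]), array([ 477., -347.]), array([ 469., -436.])]
side cover bbox [ 306  272   59   29 1005] expected top corners [array([325., 317.]), array([369., 300.]), array([302., 282.]), array([343., 267.])]
```

The cover outline matches the shut position and the vials are where they started. Handing in.

```bash
python3 -c "
from h import *
st(); print(arm.job_done())"
```

```text
t 26.7 tcp [526.7 -68.9 308.7] G [526.7 -68.9 319.7] jaw [ 0.999  0.042 -0.002] d [-0.002  0.    -1.   ] q [-0.28, -0.04, 1.66, -0.0, 1.52, -0.32] F [-0.  -0.3  1.1] M [-0.1   0.03 -0.02] w 0.5
the job is handed in; nothing more can be done
None
```

The cartridge is home in the well and the cover is shut over it; I handed the job in at 26.7 s. I stood the cartridge upright and let go of it, then took it again by the blue bar. I lined it up over the well from the camera images and lowered it in. The lugs dropped straight into the keyways, so it needed no searching turn.

**Seating:** the tool bottomed at 121.4 mm against 121.5 mm predicted, with about 6 N on it. A picture then showed all three lugs in their keyways.

**Cover:** pushing it down ended at 142 mm, its shut height, with about 6.5 N. Its outline in the top view matches the shut position to within several mm.

**Vials:** the caps are in the same pixels as at the start, to within 0.1 px.

**Checks that fell short:** the picture limit was used up, so the final state was checked only by colour masks, not by eye. In the side view the top and left edges of the cover's outline are about 5 px off the predicted corners. An open cover would shift the outline the other way, so I put this down to the mask.

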